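# Clamp a power module in the bench vise

### The job

Take the power module (the steel block with one upright rib along its top) and stand it, rib up, on the bed of the bench vise, about centred between the jaws with its long sides facing them, and let go of it. Then turn the crank clockwise (seen from the handle end) until the jaws hold the module firmly, a little past first contact so that the sprung jaw plate is partly pushed in, but do not overtighten and crush it. Leave the other things on the bench where they are.

Things in the scene. Friction and masses are not known exactly. Their poses are not given: they have to be found in the camera images.
- module: power module, the workpiece, 0.45 kg: steel block 110 (x) x 44 (y) x 40 high, with one upright aluminium rib on top, 90 (x) x 14 (y), from 40 to 80 above the underside: lift it by this rib. Origin: centre of the underside; x along the length, z up. Either way round is right. (Lengths in mm.)
- fixed_jaw: fixed jaw of the vise, bolted to the bench, 90 wide (x), 37 high above the bed. Origin: middle of the gripping face's lower edge, at bed height; y points from this face straight across the gap to the moving jaw, z up. (Lengths in mm.)
- jaw_plate: sprung plate on the front of the moving jaw, 90 wide, 10 thick, 37 high above the bed. Origin: middle of its gripping face's lower edge; same axes as the fixed jaw (the free gap is its y in the fixed jaw's frame, 62 to 80 at the start). It slides along y with the moving jaw behind it, and can be pushed up to 10 into the jaw against a spring (6 N per mm). (Lengths in mm.)
- bed (a point): point on the flat top of the vise bed, 65 above the bench, midway across it, 40 from the fixed jaw's face; x along the jaws, y across the gap towards the crank, z up. The vise's foot is 150 (x) x 230 (y). The centre of the foot lies 20 from this point towards the crank. (Lengths in mm.)
- crank (a joint): angle of the crank in rad: 0 with the knob straight up, growing as the jaw closes (clockwise seen from the handle end); each rad moves the moving jaw 3.2 mm towards the fixed jaw. It starts between 0 and 5.5; its stop is at 15. It turns stiffly (about 5 N at the knob when free), stays where it is left, and turns heavier as the jaws squeeze. (Lengths in mm.)
- crank_centre (a point): point on the crank's (level) axis, 85 above the bench, in the plane where the knob's middle turns; axes as bed, y is the axis and points away from the vise. (Lengths in mm.)
- knob_grip (a point): middle of the crank's knob, a level round bar 18 thick and 58 long, parallel to the screw, that spins freely on the crank arm; it runs round crank_centre at 40 radius. The crank arm is 29 from this point towards the vise; the knob's free end 24 the other way. At angle a it stands at crank_centre + 40 (-sin a along x, +cos a along z). (Lengths in mm.)
- heat_sink: bystander: bare finned aluminium heat sink with six low thin fins, 100 x 56 x 38 high. Not the workpiece. Origin: underside centre. (Lengths in mm.)
- circuit_board: bystander: green circuit board 120 x 85, about 22 high. Origin: underside centre. (Lengths in mm.)
- screwdriver: bystander: screwdriver 200 long lying down, thick dark handle. Origin: underside below the blade's root. (Lengths in mm.)
- multimeter: bystander: multimeter lying on its back, 160 x 80 x 38 high. Origin: underside centre. (Lengths in mm.)
- organiser: bystander: low open compartment tray 160 x 220 x 40 high. Origin: underside centre. (Lengths in mm.)
- chassis_cover: bystander: grey open instrument cover 240 x 170 x 50 high. Origin: underside centre. (Lengths in mm.)
- wipes_tub: bystander: upright round wipes tub, 86 across, 150 high. Origin: underside centre. (Lengths in mm.)
There are look-alikes about, which are no part of the job. Leave any black, brown or turquoise look-alike of the module alone.

How it is judged:
By the outcome, as a careful person would: the job done as asked, in the order asked, and still so for the second after the job is handed in, with the robot touching nothing.
It also fails if it takes over 61 s, if anything falls off the work surface, if the arm or the gripper's body presses on something with over 40 N, if the wrist force passes 120 N, or if a joint passes its speed limit or range.

### The arm

A 7-joint arm with a two-finger parallel gripper is mounted at the origin on the work surface. World frame = base frame: x ahead of the robot, y to its left, z up, the work surface at z = 0. Lengths are in m, angles in rad, forces in N, time in s.
With the tool pointing down it reaches from about 0.4 to 0.85 m from the base axis. Payload 10.4 kg.
Tool frame: the origin (TCP) lies at the very end of the fingers, on their centre line; the grasp point (between the pads) lies 19 mm behind it; z points along the fingers, y is the line along which they close (so a half turn about z gives the same grasp; the last joint's range is limited). The gripper opens to 87 mm and grips with 3 to 60 N. Pads are 19 mm wide; open, the fingers measure 117 mm over their backs; the gripper's body (75 mm by 190 mm) begins 51 mm behind the grasp point.
Start: joints at [-1.218, 0.332, -0.065, 1.46, 0.022, 1.35, -0.088], TCP at [0.229, 0.581, 0.223] pointing down, gripper open.
Joint ranges: [-2.6, 2.6], [-0.5, 2.12], [-1.47, 1.34], [0.16, 2.42], [-1.27, 4.41], [0.06, 2.06], [-2.6, 2.6]. Speed limits (rad/s): [2.22, 2.22, 2.79, 2.79, 3.14, 3.14, 3.14].

### API

Orientations are given as a unit quaternion [x, y, z, w].
In Python, from bench import status, camera, order gives the robot as it stands.
- The arm moves only by the tool jog_arm, never from a script. Its argument "plan" is a list of rows, each a list of 7 numbers: the turn, a rotation vector about the tool's x, y, z in rad, then the shift along the tool's x, y, z in mm, then the opening, from -1 (shut) to 1 (fully open). A call has 1 to 12 rows; each row is the pose to reach, as a shift and turn from the pose commanded when the call began, along the tool's axes at that moment; what a row does not reach only later rows make up. A row lasts 1/10 s, in which the tool goes at most 50 mm and 8.59 degrees, less where a joint would pass 70% of its speed; a pose out of reach is approached as far as the arm can. A call with a gripper value outside its range is refused whole. The fingers move at their own pace and stop on an object; "squeeze" is the grip in N (left out, the last holds). Time passes only in rows, so rows that repeat a pose let the fingers close. It gives the time, the measured TCP pose, the force, the opening and the grip force at its end, in the units of the state.
- status.read_state(): the state, without advancing time (a new reading comes with each control period).
- camera(name): name is "scene" or "top" or "wrist"; returns a dict with "image" (480x640x3 uint8, red, green, blue), "z_map" (480x640 float32, m along the optical axis (not along the pixel's ray), 0 where there is no reading), "fx", "fy", "cx", "cy" (pixels), "world_from_camera" (4x4, takes a point from camera to world coordinates); the wrist camera has in their place "mount" (4x4, takes a point from camera to tool coordinates, whose origin is the TCP and whose axes are the flange's). Camera axes: x right, y down, z forward; pixel columns grow to the right and rows downward; lengths in m; the calibration is good to about 2 mm. The wrist camera is an equidistant fisheye: a pixel r from the principal point sees the ray r / f radians off the axis. A picture is of the moment at which its call begins: read the wrist's pose just before it.
- order.close_job(): hands the job in; it is judged then, once.
The state is a dict: "time": time; "joint_positions": joint angles; "joint_vel": joint speeds; "joint_torque": joint torques, N m; "ee_pos": TCP position; "eef_rot": TCP orientation; "ft_force": force on the tool from outside, world axes, zero at the start; "torque": the same for the moment, N m; "width": finger opening in m; "grip_force": force on a finger pad.
Only numpy, scipy, OpenCV 4.12 (cv2) and the standard library are available. Lean on these libraries where they do the work, as an engineer would, in place of code of your own. Each camera call takes 0.05 s, during which the arm holds its last target. There are 200 camera calls.

## Working session

There is one attempt and no reset: what is moved stays moved. The work goes in short steps, Python scripts to look and compute and a tool call to move; the robot and the scene stay as the last step left them, time stands still between calls to the robot, and variables do not carry over. Pictures are saved under pics/ and viewed, at most 10 in all, crops included, and the job is handed in when it is done.

Besides the shell and the picture viewer there is one more tool, called after "Request:" by a JSON object that holds its "op" and its "data". jog_arm: Moves the arm, as the interface text tells. Its arguments: {"type":"object","properties":{"plan":{"type":"array"},"squeeze":{"type":"number"}},"required":["plan"]}

```bash
mkdir -p pics; ls; python3 - <<'E'
from bench import status,camera
import cv2,pickle,numpy as np
s=status.read_state();print({k:np.round(v,4) for k,v in s.items()})
for n in("scene","top"):
    c=camera(n);pickle.dump(c,open(n+".pkl","wb"));cv2.imwrite(f"pics/{n}0.png",c["image"][...,::-1]);print(n,c["fx"],c["cx"],np.round(c["world_from_camera"],3))
E
```

```text
pics
{'time': np.float64(0.0), 'joint_positions': array([-1.2176,  0.3329, -0.0647,  1.4609,  0.0216,  1.3499, -0.0885]), 'joint_vel': array([-0.0003,  0.0007,  0.0005,  0.0006, -0.0012,  0.0008,  0.0016]), 'joint_torque': array([ 8.00000e-04, -6.23248e+01,  2.57000e-02, -3.89895e+01,
       -6.11000e-02,  3.95000e-02,  2.00000e-04]), 'ee_pos': array([0.2293, 0.581 , 0.2218]), 'eef_rot': array([ 1.868e-01,  9.824e-01, -7.000e-04, -1.000e-04]), 'ft_force': array([ 0.1906, -0.3392,  0.1944]), 'torque': array([-0.0032,  0.0166, -0.0613]), 'grip_force': np.float64(0.0), 'width': np.float64(0.0872)}
scene 460.7941054126894 323.08603332900566 [[ 0.308  0.794 -0.524  1.273]
 [ 0.951 -0.252  0.178 -0.285]
 [ 0.01  -0.553 -0.833  1.337]
 [ 0.     0.     0.     1.   ]]
top 569.2918274154944 328.1113258312808 [[ 3.000e-03 -9.830e-01  1.830e-01  2.290e-01]
 [-1.000e+00 -1.000e-03  1.100e-02 -3.400e-02]
 [-1.000e-02 -1.830e-01 -9.830e-01  1.591e+00]
 [ 0.000e+00  0.000e+00  0.000e+00  1.000e+00]]
```

View pics/top0.png

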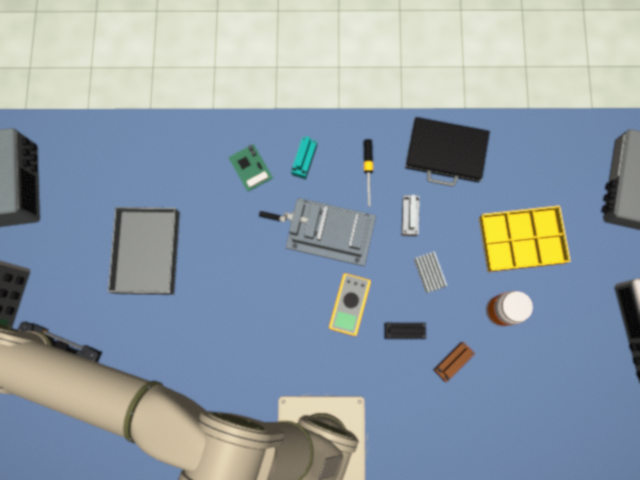

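View pics/scene0.png

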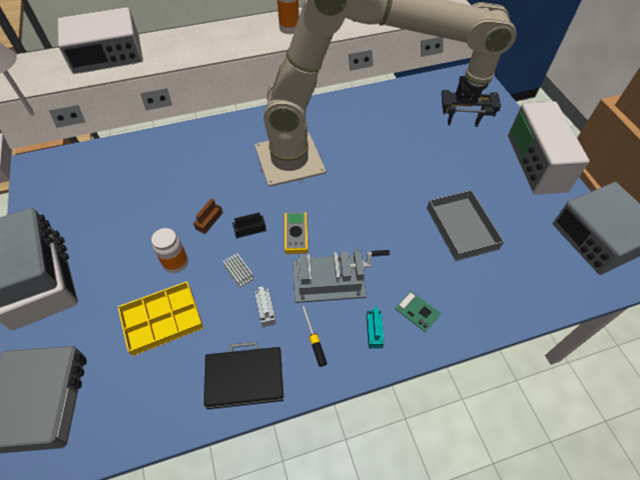

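Top picture: the module candidates are silver (411,215), turquoise (304,157), black (405,330) and brown (454,361). The finned part at (431,271) is the heat sink. Silver (411,215) fits: it is steel with a single rib and is not one of the excluded colours. The vise is at (330,230), with its crank knob at (270,215). I'll confirm the module in an enlarged crop.

```bash
cat > h.py <<'E'
import numpy as np,cv2,pickle
from scipy.spatial.transform import Rotation as R
def cloud(c):
    v,u=np.mgrid[0:480,0:640];z=c["z_map"]
    p=np.stack([(u-c["cx"])/c["fx"]*z,(v-c["cy"])/c["fy"]*z,z],-1)
    T=c["world_from_camera"];w=p@T[:3,:3].T+T[:3,3];w[z==0]=np.nan;return w
E
python3 - <<'E'
from h import *
c=pickle.load(open("top.pkl","rb"));w=cloud(c)
im=c["image"][...,::-1]
a=cv2.resize(im[190:270,250:350+30],(780,480),interpolation=cv2.INTER_CUBIC)[:, :]
b=cv2.resize(im[185:305,390:455],(325,600),interpolation=cv2.INTER_CUBIC)
o=np.zeros((600,800,3),np.uint8);o[:360,:585]=cv2.resize(im[190:270,250:380],(585,360),interpolation=cv2.INTER_CUBIC)
o[:400,585:800]=cv2.resize(im[185:305,390:455],(215,400),interpolation=cv2.INTER_CUBIC)
s=pickle.load(open("scene.pkl","rb"))["image"][...,::-1]
o[365:600,:490]=cv2.resize(s[242:305,270:400],(490,235),interpolation=cv2.INTER_CUBIC)
o[405:600,500:760]=cv2.resize(s[280:330,235:300],(260,195),interpolation=cv2.INTER_CUBIC)
cv2.imwrite("pics/crop1.png",o)
def box(name,u0,u1,v0,v1,z0,z1):
    q=w[v0:v1,u0:u1].reshape(-1,3);q=q[(q[:,2]>z0)&(q[:,2]<z1)]
    r=cv2.minAreaRect((q[:,:2]*1000).astype(np.float32));print(name,len(q),"mean",q.mean(0).round(4),"z",np.percentile(q[:,2],[5,50,95]).round(4),r)
box("mod all",395,425,185,245,.015,.2);box("rib",395,425,185,245,.06,.12)
box("vise foot",280,380,192,270,.006,.2);box("vise hi",280,380,192,270,.085,.2)
box("knob",255,280,205,225,.05,.2)
for v in (213,225,235):print(v,[tuple(x) for x in (w[v,255:380:3]*1000).round().astype(int)[:,1:]])
E
```

```text
mod all 661 mean [ 0.6058 -0.2459  0.0503] z [0.0287 0.0418 0.0819] ((609.8976440429688, -248.1803741455078), (45.06256866455078, 111.10913848876953), 86.47691345214844)
rib 200 mean [ 0.609  -0.2476  0.0774] z [0.0643 0.0787 0.0847] ((610.4067993164062, -248.20106506347656), (14.946039199829102, 90.77945709228516), 86.60400390625)
vise foot 4408 mean [ 0.5582 -0.0231  0.0608] z [0.0091 0.0641 0.1056] ((572.9057006835938, -19.059860229492188), (283.3462829589844, 224.28500366210938), 89.98399353027344)
vise hi 1315 mean [ 0.5712 -0.001   0.1013] z [0.0905 0.1014 0.1094] ((572.559326171875, -3.4074478149414062), (226.58580017089844, 91.74002075195312), 77.11397552490234)
knob 137 mean [0.5852 0.138  0.1269] z [0.1197 0.1276 0.1336] ((586.1913452148438, 138.1429443359375), (54.351600646972656, 17.57364845275879), 76.53948211669922)
213 [(np.int64(195), np.int64(-3)), (np.int64(186), np.int64(-4)), (np.int64(160), np.int64(128)), (np.int64(152), np.int64(126)), (np.int64(144), np.int64(126)), (np.int64(136), np.int64(129)), (np.int64(143), np.int64(-2)), (np.int64(133), np.int64(4)), (n
[... 3049 characters left out ...]
int64(99)), (np.int64(1), np.int64(104)), (np.int64(-6), np.int64(61)), (np.int64(-14), np.int64(62)), (np.int64(-22), np.int64(66)), (np.int64(-30), np.int64(61)), (np.int64(-39), np.int64(66)), (np.int64(-47), np.int64(64)), (np.int64(-55), np.int64(61)), (np.int64(-63), np.int64(65)), (np.int64(-72), np.int64(65)), (np.int64(-80), np.int64(64)), (np.int64(-87), np.int64(103)), (np.int64(-94), np.int64(105)), (np.int64(-103), np.int64(102)), (np.int64(-111), np.int64(104)), (np.int64(-121), np.int64(61)), (np.int64(-132), np.int64(15)), (np.int64(-142), np.int64(-7)), (np.int64(-150), np.int64(3)), (np.int64(-159), np.int64(-4))]<stdin>:18: RuntimeWarning: invalid value encountered in cast
```

View pics/crop1.png

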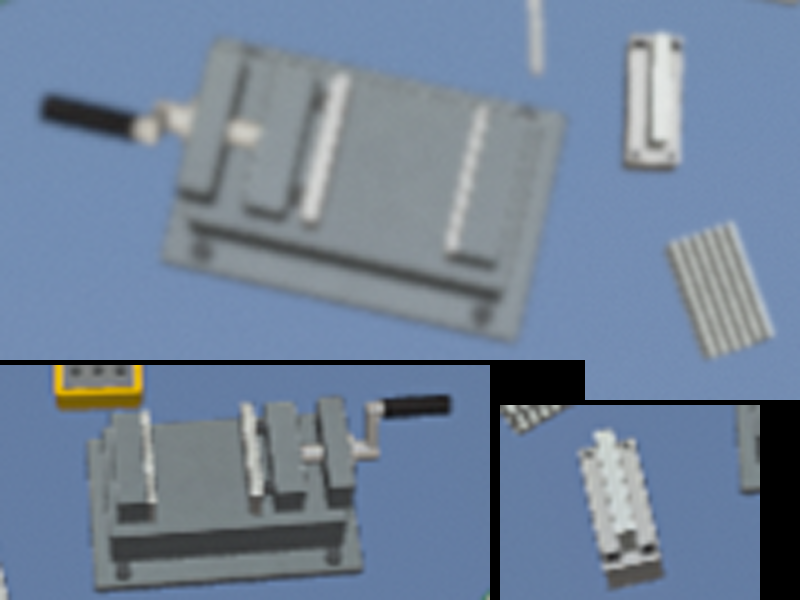

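The crop confirms it: the silver block at (411,215) has a single upright rib with plain shoulders, so it is the module. The heat sink has six fins. In the vise the jaw faces run at about 13° yaw, and the knob is near the top. Next I'll move above the vise for a closer measurement.

```bash
cat >> h.py <<'E'
from bench import status,camera
def rel(pos,yaw_y,s=None):
    """row numbers to a tool-down pose: TCP pos (m), world heading of tool y (deg)"""
    s=s or status.read_state();A=R.from_quat(s["eef_rot"])
    c,n=np.cos(np.radians(yaw_y)),np.sin(np.radians(yaw_y))
    B=R.from_matrix(np.array([[-n,c,0],[c,n,0],[0,0,-1]]))   # columns x=(-n,c,0), y=(c,n,0), z=-Z
    return (A.inv()*B).as_rotvec().round(4),(A.inv().apply(np.array(pos)-s["ee_pos"])*1000).round(1)
def wrist(name):
    s=status.read_state();c=camera("wrist");T=np.eye(4);T[:3,:3]=R.from_quat(s["eef_rot"]).as_matrix();T[:3,3]=s["ee_pos"]
    W=T@c["mount"];v,u=np.mgrid[0:480,0:640];x,y=u-c["cx"],v-c["cy"];r=np.hypot(x,y)+1e-9;th=r/c["fx"]
    z=c["z_map"].astype(float);k=np.where((th<1.5)&(z>0),z*np.tan(np.minimum(th,1.5))/r,np.nan)
    w=np.stack([x*k,y*k,z],-1)@W[:3,:3].T+W[:3,3]
    cv2.imwrite(f"pics/{name}.png",c["image"][...,::-1]);np.savez(name,w=w,im=c["image"],W=W,f=c["fx"],c=[c["cx"],c["cy"]]);return w,c
E
python3 -c "
from h import *
print(rel([.56,.0,.36],77.3))"
```

```text
(array([-0.0012, -0.    , -0.1541]), array([-520.9, -419.3, -137.6]))
```

Request:
{"op": "jog_arm", "data": {"plan": [[0,0,0,-40,-32,-40,1],[0,0,-0.05,-85,-68,-70,1],[0,0,-0.1,-130,-105,-100,1],[0,0,-0.154,-170,-137,-137,1],[0,0,-0.154,-208,-168,-137,1],[0,0,-0.154,-246,-198,-137,1],[0,0,-0.154,-285,-229,-137,1],[0,0,-0.154,-323,-260,-137,1],[0,0,-0.154,-362,-291,-137,1],[0,0,-0.154,-400,-322,-137,1],[0,0,-0.154,-440,-354,-137,1],[0,0,-0.154,-478,-385,-137,1]]}}

```text
time: 1.3
ee_pos: [0.5097, 0.0874, 0.3594]
eef_rot: [0.111, 0.994, 0.0, 0.0]
ft_force: [1.1, 1.4, 0.3]
width: 0.0871
grip_force: 0.0
```

Request:
{"op": "jog_arm", "data": {"plan": [[0,0,0,-25,-20,0,1],[0,0,0,-43,-34,0,1],[0,0,0,-43,-34,0,1],[0,0,0,-43,-34,0,1]]}}

```text
time: 1.7
ee_pos: [0.5435, 0.047, 0.359]
eef_rot: [0.111, 0.994, -0.0, -0.0]
ft_force: [-0.9, 0.6, 0.8]
width: 0.0873
grip_force: 0.0
```

```bash
python3 - <<'E'
from h import *
w,c=wrist("w1");s=status.read_state()
print(s["time"],s["ee_pos"],s["eef_rot"],s["joint_positions"].round(2),c["fx"],c["cx"],c["cy"],np.round(c["mount"],3).tolist())
E
```

```text
1.75 [0.5432769  0.04771376 0.35912787] [ 1.10236943e-01  9.93905249e-01  1.21877674e-04 -3.97903162e-04] [-0.57  0.11  0.45  1.46 -0.05  1.58  1.22] 371.64829954431775 317.80482774109066 240.5086166066888 [[0.0, -0.96, -0.281, 0.077], [1.0, 0.001, -0.001, 0.0], [0.001, -0.281, 0.96, -0.161], [0.0, 0.0, 0.0, 1.0]]
```

View pics/w1.png

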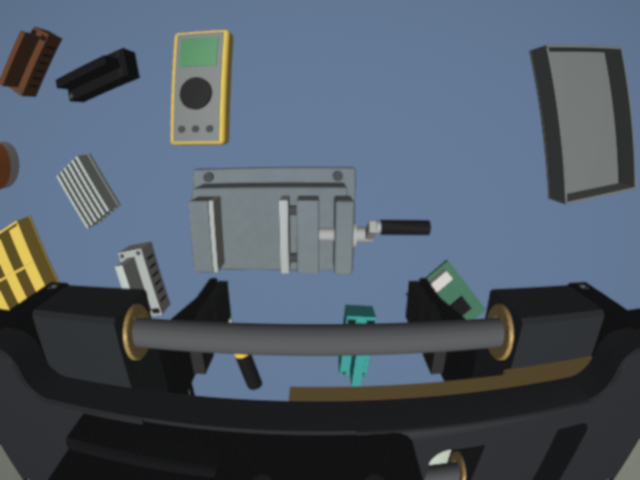

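Wrist view: fixed jaw face near column 219, plate from 281 to 290, moving jaw 298–318, knob 378–430 at row 227, module at (143,278). Now I'll measure from the depth.

```bash
cat >> h.py <<'E'
def msk(w,u0,u1,v0,v1,z0,z1):
    q=w[v0:v1,u0:u1].reshape(-1,3);return q[(q[:,2]>z0)&(q[:,2]<z1)]
def rect(q):
    r=cv2.minAreaRect((q[:,:2]*1000).astype(np.float32));return len(q),q.mean(0).round(4),np.round(r[0],1),np.round(r[1],1),round(r[2],2)
E
python3 - <<'E'
from h import *
d=np.load("w1.npz");w=d["w"]
print("bench",np.nanmedian(w[30:130,260:480,2]),"bed",np.nanmedian(w[215:255,230:270,2]))
print("fixed",rect(msk(w,188,225,195,275,.096,.115)))
print("plate",rect(msk(w,278,291,195,275,.096,.115)))
print("mov+",rect(msk(w,296,320,195,275,.096,.115)))
print("knob",rect(msk(w,376,434,215,240,.1,.15)), np.percentile(msk(w,376,434,215,240,.1,.15)[:,2],[5,50,95]))
print("foot",rect(msk(w,185,360,160,285,.005,.12)))
print("mod",rect(msk(w,112,172,240,318,.02,.12)),"rib",rect(msk(w,112,172,240,318,.065,.12)))
th=np.radians(-12.8);xv=np.array([np.cos(th),np.sin(th)]);yv=np.array([-np.sin(th),np.cos(th)])
for v in (215,235,255):
    print(v,[(u,round(float(w[v,u,:2]@yv*1000),1),round(float(w[v,u,2]*1000))) for u in list(range(188,224,3))+list(range(274,300,2))])
for u in (200,212,285,308):   # top-edge line directions
    q=w[200:268,u,:];print(u,len(q))
for nm,a in (("fix",(188,225,205,265)),("plate",(278,291,205,265)),("mov",(296,320,205,265))):
    q=msk(w,*a,.096,.115);X=q[:,:2]@xv*1000;Y=q[:,:2]@yv*1000
    bins=np.digitize(X,np.arange(X.min(),X.max(),8));
    mx=[(X[bins==b].mean(),Y[bins==b].min(),Y[bins==b].max()) for b in np.unique(bins) if (bins==b).sum()>5]
    m=np.array(mx);print(nm,"slope lo/hi deg",[np.degrees(np.polyfit(m[:,0],m[:,i],1)[0]).round(2) for i in(1,2)],"Y",np.median(m[:,1]).round(1),np.median(m[:,2]).round(1),"X",X.min().round(1),X.max().round(1))
E
```

```text
bench -0.0008149212927751615 bed 0.06429681257155989
fixed (1821, array([ 0.5516, -0.0971,  0.1011]), array([553.2, -98.4]), array([32.9, 90.8]), 77.41)
plate (670, array([ 0.5744, -0.0011,  0.1011]), array([575.4,  -1.5]), array([10.5, 89.7]), 76.7)
mov+ (1611, array([0.5801, 0.0254, 0.1011]), array([581.6,  25.1]), array([25.5, 89.9]), 76.41)
knob (874, array([0.5865, 0.1348, 0.1261]), array([587.3, 135.1]), array([62.6, 18.4]), 78.13) [0.12085484 0.12666503 0.12904931]
foot (16924, array([ 0.5562, -0.0141,  0.0691]), array([578. , -25.1]), array([229.5, 170.1]), 77.97)
mod (1808, array([ 0.5992, -0.2374,  0.0457]), array([ 612.9, -247.9]), array([ 46.1, 110.4]), 87.3) rib (328, array([ 0.5859, -0.2443,  0.0758]), array([ 588.3, -247.6]), array([16.4, 40.5]), 86.82)
215 [(188, -27.7, 0), (191, 14.5, 102), (194, 18.0, 101), (197, 22.3, 102), (200, 26.0, 102), (203, 29.2, 100), (206, 33.4, 101), (209, 37.1, 101), (212, 40.6, 100), (215, 42.5, 94), (218, 42.4, 80), (221, 42.4, 66), (274, 111.0, 64), (276, 113.6, 64), (278, 116.2, 65), (280, 122.6, 101), (282, 124.9, 101), (284, 127.3,
[... 639 characters left out ...]
 13.8, 102), (197, 17.8, 102), (200, 21.2, 101), (203, 25.6, 102), (206, 29.4, 102), (209, 32.9, 100), (212, 36.8, 101), (215, 40.6, 100), (218, 42.4, 93), (221, 42.4, 79), (274, 109.4, 64), (276, 112.2, 65), (278, 114.7, 64), (280, 121.2, 100), (282, 123.8, 102), (284, 126.1, 101), (286, 128.6, 102), (288, 130.9, 101), (290, 132.4, 90), (292, 134.8, 89), (294, 137.1, 87), (296, 140.4, 100), (298, 142.9, 101)]
200 68
212 68
285 68
308 68
fix slope lo/hi deg [np.float64(0.14), np.float64(-0.11)] Y 10.6 42.7 X 520.7 597.0
plate slope lo/hi deg [np.float64(-0.22), np.float64(-0.3)] Y 121.2 131.1 X 522.2 595.0
mov slope lo/hi deg [np.float64(-0.86), np.float64(-0.41)] Y 140.7 165.5 X 522.2 595.2
```

```bash
python3 -c "
from h import *
print(rel([.611,-.248,.2],86.8),rel([.611,-.248,.046],86.8))
w=np.load('w1.npz')['w'];q=msk(w,376,440,215,240,.08,.15);th=np.radians(-12.8);Y=q[:,:2]@[-np.sin(th),np.cos(th)]*1000;X=q[:,:2]@[np.cos(th),np.sin(th)]*1000
for y in range(220,300,6):
  m=(Y>=y)&(Y<y+6)
  if m.sum()>3: print(y,m.sum(),X[m].min().round(1),X[m].max().round(1),q[m,2].max().round(4))
print(Y.max())
"
```

```text
(array([ 0.0002, -0.0008, -0.1651]), array([-131. , -273.7,  159. ])) (array([ 0.0002, -0.0008, -0.1651]), array([-131.1, -273.7,  313. ]))
226 21 535.9 547.9 0.1276
232 75 534.3 551.4 0.1292
238 94 534.0 552.3 0.1305
244 89 533.8 551.8 0.1302
250 86 534.0 552.1 0.1298
256 88 534.0 551.7 0.1301
262 84 534.7 551.7 0.1299
268 82 534.8 551.8 0.1302
274 81 534.8 551.4 0.1299
280 80 534.9 551.6 0.13
286 80 534.7 551.5 0.1297
292 14 535.5 549.8 0.1287
293.26173417229813
```

Request:
{"op": "jog_arm", "data": {"plan": [[0,0,-0.04,-20,-42,10,1],[0,0,-0.08,-41,-85,30,1],[0,0,-0.12,-62,-128,60,1],[0,0,-0.165,-82,-171,90,1],[0,0,-0.165,-103,-214,120,1],[0,0,-0.165,-124,-258,145,1],[0,0,-0.165,-131,-274,170,1],[0,0,-0.165,-131,-274,210,1],[0,0,-0.165,-131,-274,230,1],[0,0,-0.165,-131,-274,230,1],[0,0,-0.165,-131,-274,230,1]]}}

```text
time: 2.85
ee_pos: [0.6118, -0.248, 0.1303]
eef_rot: [0.028, 1.0, 0.0, 0.0]
ft_force: [0.4, -0.1, -0.1]
width: 0.0869
grip_force: 0.0
```

```bash
python3 - <<'E'
from h import *
w,c=wrist("w2");s=status.read_state();print(s["time"],s["ee_pos"],s["joint_positions"].round(2),rel([.611,-.248,.046],86.8))
x,y=s["ee_pos"][:2];q=w.reshape(-1,3)
q=q[(np.abs(q[:,0]-.611)<.075)&(np.abs(q[:,1]+.248)<.04)&(q[:,2]>.03)&(q[:,2]<.086)];print(rect(q));r=q[q[:,2]>.073];print("rib",rect(r))
E
```

```text
2.9 [ 0.61227566 -0.24844956  0.13119894] [-0.09  0.51  0.57  1.5  -0.29  1.21  2.03] (array([0.0001, 0.0022, 0.0006]), array([ 1.5,  0.4, 85.2]))
(9085, array([ 0.6057, -0.2483,  0.053 ]), array([ 612.5, -248.7]), array([ 44.4, 108.9]), 86.99)
rib (3069, array([ 0.6074, -0.2487,  0.0791]), array([ 610.5, -248.8]), array([14.1, 85.5]), 86.94)
```

View pics/w2.png

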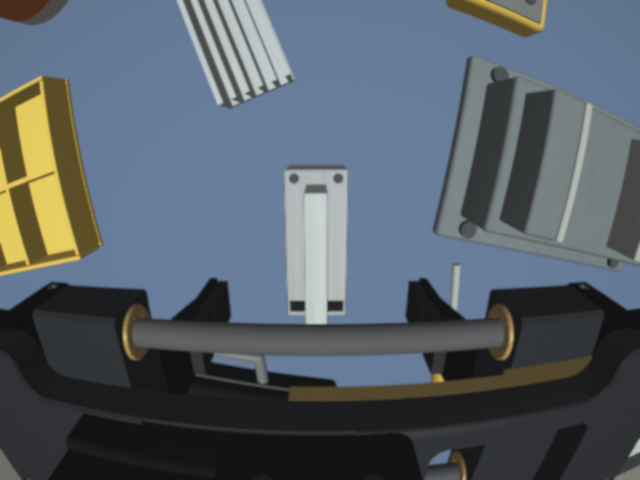

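The rib is centred between the fingers and aligned with them (pixels 316,250). Descend, grip and lift.

Request:
{"op": "jog_arm", "data": {"plan": [[0,0,0,1,0,30,1],[0,0,0,1,0,60,1],[0,0,0,1,0,80,1],[0,0,0,1,0,85,1],[0,0,0,1,0,85,-1],[0,0,0,1,0,85,-1],[0,0,0,1,0,85,-1],[0,0,0,1,0,85,-1],[0,0,0,1,0,85,-1],[0,0,0,1,0,85,-1],[0,0,0,1,0,85,-1]], "squeeze": 35}}

```text
time: 4.0
ee_pos: [0.6102, -0.2492, 0.0444]
eef_rot: [0.028, 1.0, 0.0, 0.0]
ft_force: [0.3, 0.0, 0.1]
width: 0.0388
grip_force: 0.0
```

Request:
{"op": "jog_arm", "data": {"plan": [[0,0,0,0,0,0,-1],[0,0,0,0,0,0,-1],[0,0,0,0,0,0,-1],[0,0,0,0,0,0,-1],[0,0,0,0,0,0,-1],[0,0,0,0,0,0,-1]]}}

```text
time: 4.6
ee_pos: [0.6102, -0.2492, 0.0444]
eef_rot: [0.028, 1.0, 0.0, 0.0]
ft_force: [0.7, -0.1, -0.4]
width: 0.0137
grip_force: 35.0
```

```bash
python3 -c "
from h import *
s=status.read_state();print(s['time'],s['ee_pos'],s['width'],s['grip_force'],s['ft_force'])
for z in (.22,.125,.111): print(rel([.5654,-.0447,z],77.2))"
```

```text
4.6 [ 0.61022959 -0.24922659  0.04436974] 0.013716243433743449 34.998176358640194 [ 0.65278632 -0.10824592 -0.42397353]
(array([ 1.000e-04, -0.000e+00,  1.666e-01]), array([  56.4,  201.7, -175.6]))
(array([ 1.000e-04, -0.000e+00,  1.666e-01]), array([ 56.4, 201.7, -80.6]))
(array([ 1.000e-04, -0.000e+00,  1.666e-01]), array([ 56.4, 201.7, -66.6]))
```

Request:
{"op": "jog_arm", "data": {"plan": [[0,0,0,0,0,-30,-1],[0,0,0,0,0,-75,-1],[0,0,0.02,0,0,-120,-1],[0,0,0.05,5,20,-160,-1],[0,0,0.08,15,55,-175,-1],[0,0,0.11,26,95,-175,-1],[0,0,0.14,37,135,-175,-1],[0,0,0.167,48,175,-175,-1],[0,0,0.167,54,195,-175,-1],[0,0,0.167,56,202,-175,-1],[0,0,0.167,56,202,-175,-1],[0,0,0.167,56,202,-175,-1]]}}

```text
time: 5.8
ee_pos: [0.5657, -0.046, 0.2192]
eef_rot: [0.112, 0.994, -0.0, -0.0]
ft_force: [0.1, -0.9, -5.0]
width: 0.0138
grip_force: 35.0
```

```bash
python3 -c "
from h import *
w,c=wrist('w3')
s=status.read_state();print(s['time'],s['ee_pos'],s['width'],s['grip_force'],s['ft_force'],s['joint_positions'].round(2))
for z in (.125,.111): print(rel([.5654,-.0447,z],77.2))"
```

```text
5.85 [ 0.56574765 -0.04628165  0.21923156] 0.01383325930052241 34.99630375765264 [ 0.64791814 -0.30718065 -4.92131638] [-0.48  0.22  0.57  1.65 -0.12  1.31  1.45]
(array([-0.0008, -0.0001, -0.0027]), array([ 0.7,  1.5, 94.2]))
(array([-0.0008, -0.0001, -0.0027]), array([  0.7,   1.6, 108.2]))
```

View pics/w3.png

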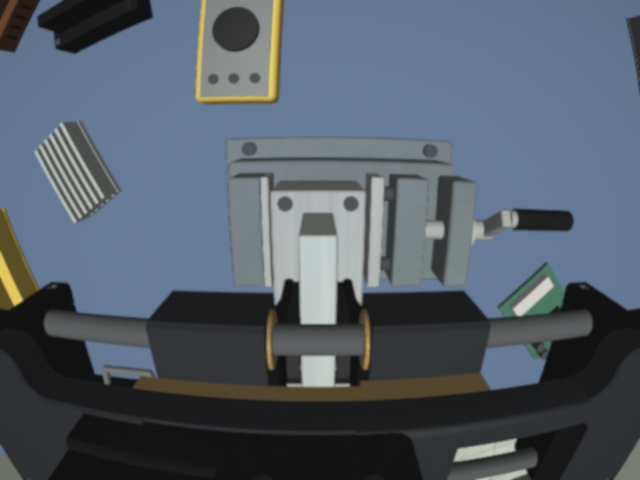

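The module hangs level over the gap, squarely between fixed jaw (265) and plate (375). Lower it.

Request:
{"op": "jog_arm", "data": {"plan": [[0,0,-0.002,1,1,30,-1],[0,0,-0.002,1,1,60,-1],[0,0,-0.002,1,1,85,-1],[0,0,-0.002,1,1,98,-1],[0,0,-0.002,1,1,104,-1],[0,0,-0.002,1,1,107,-1],[0,0,-0.002,1,1,109,-1],[0,0,-0.002,1,1,109,-1],[0,0,-0.002,1,1,109,-1]]}}

```text
time: 6.75
ee_pos: [0.5655, -0.0432, 0.1111]
eef_rot: [0.111, 0.994, 0.0, 0.001]
ft_force: [-0.2, 0.6, -5.0]
width: 0.0135
grip_force: 35.0
```

Force shows the full weight still hanging, so it goes down a bit more.

Request:
{"op": "jog_arm", "data": {"plan": [[0,0,0,0,0,1,-1],[0,0,0,0,0,2,-1],[0,0,0,0,0,2,-1],[0,0,0,0,0,2,-1]]}}

```text
time: 7.15
ee_pos: [0.5654, -0.0431, 0.1093]
eef_rot: [0.111, 0.994, 0.0, 0.0]
ft_force: [-3.5, 0.4, 6.2]
width: 0.014
grip_force: 35.0
```

Request:
{"op": "jog_arm", "data": {"plan": [[0,0,0,0,0,-0.5,0],[0,0,0,0,0,-0.5,0],[0,0,0,0,0,-0.5,0],[0,0,0,0,0,-0.5,0],[0,0,0,0,0,-0.5,0],[0,0,0,0,0,-0.5,0],[0,0,0,0,0,-20,0],[0,0,0,0,0,-50,0],[0,0,0,0,0,-90,0],[0,0,0,0,0,-110,0],[0,0,0,0,0,-110,0]]}}

```text
time: 8.25
ee_pos: [0.5666, -0.0434, 0.2216]
eef_rot: [0.111, 0.994, 0.001, 0.003]
ft_force: [-0.0, 0.5, 0.3]
width: 0.0435
grip_force: 0.0
```

```bash
python3 - <<'E'
from h import *
w,c=wrist('w4');s=status.read_state();print(s['time'],s['ee_pos'],s['width'],s['ft_force'])
t=cloud(camera("top"))
th=np.radians(-12.8);xv=np.array([np.cos(th),np.sin(th),0]);yv=np.array([-np.sin(th),np.cos(th),0])
X,Y,Z=w@xv*1000,w@yv*1000,w[...,2]*1000
def st(n,m): print(n,m.sum(),"X",X[m].min().round(1),X[m].max().round(1),"Y",Y[m].min().round(1),Y[m].max().round(1))
near=(abs(X-545)<60)
st("block top",near&(Z>103.2)&(Z<108)&(Y>50)&(Y<115))
st("rib",near&(Z>138)&(Z<150)&(Y>50)&(Y<115))
m=(X>500)&(X<600)&(Z>95)&(Z<103);st("fixed",m&(Y>0)&(Y<50));st("plate",m&(Y>117)&(Y<134));st("mov",m&(Y>137)&(Y<170))
k=(X>500)&(X<580)&(Y>245)&(Y<300)&(Z>90);st("knob",k);print(np.percentile(Z[k],99))
# knob approach: TCP above, then at knob
P=542.9*xv+278*yv;print(P)
for z in (200,109.5): print(z,rel([P[0]/1000,P[1]/1000,z/1000],-12.8),rel([P[0]/1000,P[1]/1000,z/1000],167.2))
print(s['joint_positions'].round(2))
E
```

```text
8.3 [ 0.56572071 -0.04326448  0.21961827] 0.043856360122030626 [ 0.07080671 -0.47752947 -0.55745665]
block top 4145 X 508.2 605.0 Y 61.6 105.7
rib 2499 X 518.6 604.9 Y 76.3 90.4
fixed 4053 X 515.6 600.0 Y 10.1 43.2
plate 1372 X 515.9 599.9 Y 120.7 131.2
mov 3239 X 516.0 599.9 Y 140.4 167.4
knob 938 X 534.1 551.1 Y 245.0 293.3
129.54877945730428
[590.99906679 150.81284114   0.        ]
200 (array([ 5.0000e-04, -1.0000e-04,  1.5725e+00]), array([ 17.3, 194.9,  18.4])) (array([ 1.0000e-04,  5.0000e-04, -1.5691e+00]), array([ 17.3, 194.9,  18.4]))
109.5 (array([ 5.0000e-04, -1.0000e-04,  1.5725e+00]), array([ 17.4, 194.9, 108.9])) (array([ 1.0000e-04,  5.0000e-04, -1.5691e+00]), array([ 17.4, 194.9, 108.9]))
[-0.49  0.22  0.57  1.65 -0.12  1.31  1.45]
```

View pics/w4.png

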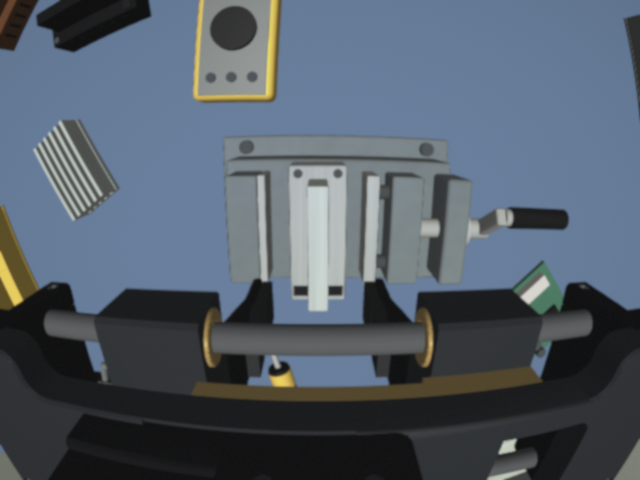

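The module stands centred: block Y 61.6–105.7 in a gap of 42.6–121. Next the crank: turn the tool 90° and go over the knob.

Request:
{"op": "jog_arm", "data": {"plan": [[0,0,0.14,2,16,0,0.2],[0,0,0.28,3,33,0,0.2],[0,0,0.42,5,50,0,0.2],[0,0,0.56,6,67,0,0.2],[0,0,0.7,8,84,0,0.2],[0,0,0.84,9,102,0,0.2],[0,0,0.98,11,120,0,0.2],[0,0,1.12,13,138,0,0.2],[0,0,1.26,15,156,5,0.2],[0,0,1.4,16,174,10,0.2],[0,0,1.5,17,190,18,0.2],[0,0,1.571,17,195,18,0.2]]}}

```text
time: 9.55
ee_pos: [0.59, 0.1529, 0.1975]
eef_rot: [0.782, 0.624, -0.002, -0.001]
ft_force: [-0.5, 0.5, -0.2]
width: 0.0524
grip_force: 0.0
```

Request:
{"op": "jog_arm", "data": {"plan": [[0,0,0,0,0,0,0.2],[0,0,0,0,0,0,0.2],[0,0,0,0,0,0,0.2]]}}

```text
time: 9.85
ee_pos: [0.5913, 0.1499, 0.2002]
eef_rot: [0.781, 0.625, -0.0, 0.0]
ft_force: [-0.1, 0.5, 0.2]
width: 0.0521
grip_force: 0.0
```

```bash
python3 - <<'E'
from h import *
s=status.read_state();print(s['time'],s['ee_pos'],s['width'],s['joint_positions'].round(2))
print(rel([.591,.1508,.109],-12.8))
w,c=wrist('w5');th=np.radians(-12.8);xv=np.array([np.cos(th),np.sin(th),0]);yv=np.array([-np.sin(th),np.cos(th),0])
X,Y,Z=w@xv*1000,w@yv*1000,w[...,2]*1000
k=(X>500)&(X<580)&(Y>235)&(Y<300)&(Z>112)&(Z<140)
print(k.sum(),X[k].min(),X[k].max(),Y[k].min(),Y[k].max(),np.percentile(Z[k],98))
E
```

```text
9.85 [0.59125718 0.14985079 0.2001742 ] 0.052124584296488585 [-0.85  0.36  0.67  1.57 -0.23  1.3  -0.37]
(array([-0.0002,  0.0003,  0.002 ]), array([ 0.9, -0.4, 91.2]))
2162 534.2280368854163 552.9573939080357 235.02507375472513 293.9988461080903 129.39008958679466
```

View pics/w5.png

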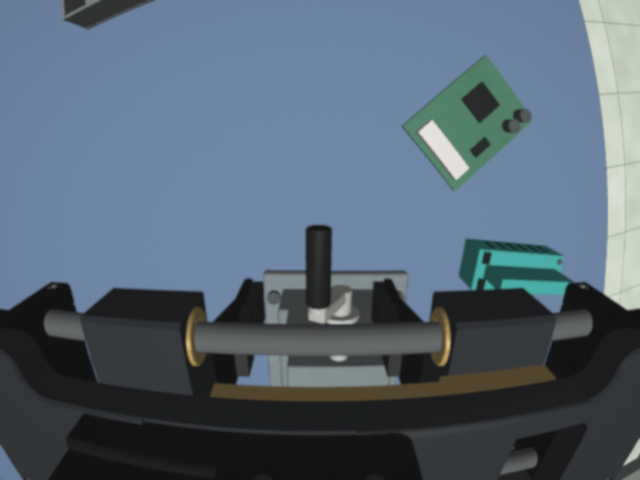

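The knob is centred between the fingers (318,265), with nothing in the way. Descend and grip it.

Request:
{"op": "jog_arm", "data": {"plan": [[0,0,0,1,0,35,0.2],[0,0,0,1,0,65,0.2],[0,0,0,1,0,85,0.2],[0,0,0,1,0,91,0.2],[0,0,0,1,0,91,-0.7],[0,0,0,1,0,91,-0.7],[0,0,0,1,0,91,-0.7],[0,0,0,1,0,91,-0.7],[0,0,0,1,0,91,-0.7],[0,0,0,1,0,91,-0.7],[0,0,0,1,0,91,-0.7]], "squeeze": 25}}

```text
time: 11.0
ee_pos: [0.592, 0.1518, 0.1098]
eef_rot: [0.781, 0.624, 0.001, 0.0]
ft_force: [1.3, 0.5, 2.0]
width: 0.0172
grip_force: 25.0
```

```bash
python3 - <<'E'
from h import *
s=status.read_state();print(s['time'],s['ee_pos'],s['width'],s['grip_force'],s['ft_force'])
th=np.radians(-12.8);xv=np.array([np.cos(th),np.sin(th),0]);k=s['ee_pos']@xv*1000;print("X",k,R.from_quat(s['eef_rot']).as_matrix().round(3))
# tool axes: x=+yv, y=+xv, z=-Z ; knob rel centre (561.3,85): 
a0=np.arctan2(561.3-k,36.5);print(a0)
for i in range(1,13):
    a=a0+i*np.pi/12;print(i,"y",round(-40*(np.sin(a)-np.sin(a0)),1),"z",round(-40*(np.cos(a)-np.cos(a0)),1))
E
```

```text
11.0 [0.59200152 0.1517999  0.10980372] 0.01717944805659989 25.002386569976807 [1.34761509 0.53067096 2.00818464]
X 543.6588624464008 [[ 0.22   0.975  0.001]
 [ 0.975 -0.22   0.   ]
 [ 0.001  0.001 -1.   ]]
0.4502138451256706
1 y -8.7 z 5.7
2 y -15.7 z 13.5
3 y -20.4 z 22.9
4 y -22.5 z 33.1
5 y -21.9 z 43.5
6 y -18.6 z 53.4
7 y -12.9 z 62.1
8 y -5.1 z 69.1
9 y 4.2 z 73.8
10 y 14.5 z 75.9
11 y 24.9 z 75.3
12 y 34.8 z 72.0
```

Request:
{"op": "jog_arm", "data": {"plan": [[0,0,0,0,-8.7,5.7,-0.7],[0,0,0,0,-15.7,13.5,-0.7],[0,0,0,0,-20.4,22.9,-0.7],[0,0,0,0,-22.5,33.1,-0.7],[0,0,0,0,-21.9,43.5,-0.7],[0,0,0,0,-18.6,53.4,-0.7]]}}

```text
time: 11.6
ee_pos: [0.5746, 0.1557, 0.0564]
eef_rot: [0.781, 0.624, 0.001, 0.001]
ft_force: [8.1, -1.0, 7.8]
width: 0.0174
grip_force: 25.0
```

Request:
{"op": "jog_arm", "data": {"plan": [[0,0,0,0,5.7,8.7,-0.7],[0,0,0,0,13.5,15.7,-0.7],[0,0,0,0,22.8,20.4,-0.7],[0,0,0,0,33.1,22.5,-0.7],[0,0,0,0,43.5,21.9,-0.7],[0,0,0,0,53.4,18.6,-0.7],[0,0,0,0,62.1,12.9,-0.7],[0,0,0,0,69.1,5.1,-0.7],[0,0,0,0,73.8,-4.2,-0.7],[0,0,0,0,75.9,-14.5,-0.7],[0,0,0,0,75.3,-24.9,-0.7],[0,0,0,0,72,-34.8,-0.7]]}}

```text
time: 12.8
ee_pos: [0.6452, 0.1395, 0.0917]
eef_rot: [0.781, 0.624, 0.001, 0.001]
ft_force: [5.5, 0.9, -5.0]
width: 0.0171
grip_force: 25.0
```

```bash
cat >> h.py <<'E'
def crank():
    s=status.read_state();th=np.radians(-12.8);X=s['ee_pos'][:2]@[np.cos(th),np.sin(th)]*1000;z=s['ee_pos'][2]*1000+11.7
    return dict(t=s['time'],X=X,z=z,r=np.hypot(561.3-X,z-85),a=np.arctan2(561.3-X,z-85),F=s['ft_force'].round(1),grip=s['grip_force'],w=s['width'])
E
python3 -c "
from h import *
print(crank())"
```

```text
{'t': 12.8, 'X': np.float64(598.2352461687292), 'z': np.float64(103.38398171445108), 'r': np.float64(41.25752286822246), 'a': np.float64(-1.1089619908977157), 'F': array([ 5.5,  0.9, -5. ]), 'grip': 24.99841958284378, 'w': 0.017066237865705686}
```

Request:
{"op": "jog_arm", "data": {"plan": [[0,0,0,0,-5.7,-8.7,-0.7],[0,0,0,0,-13.5,-15.7,-0.7],[0,0,0,0,-22.8,-20.4,-0.7],[0,0,0,0,-33.1,-22.5,-0.7],[0,0,0,0,-43.5,-21.9,-0.7],[0,0,0,0,-53.4,-18.6,-0.7],[0,0,0,0,-62.1,-12.9,-0.7],[0,0,0,0,-69.1,-5.1,-0.7],[0,0,0,0,-73.8,4.2,-0.7],[0,0,0,0,-75.9,14.5,-0.7],[0,0,0,0,-75.3,24.9,-0.7],[0,0,0,0,-72,34.8,-0.7]]}}

```text
time: 14.0
ee_pos: [0.5747, 0.1557, 0.0563]
eef_rot: [0.781, 0.624, 0.001, 0.001]
ft_force: [5.9, -1.3, 8.4]
width: 0.0174
grip_force: 25.0
```

```bash
python3 -c "
from h import *
print(crank())"
```

```text
{'t': 14.0, 'X': np.float64(525.9354843558601), 'z': np.float64(68.02508669672154), 'r': np.float64(39.227498625306595), 'a': np.float64(2.018315056196456), 'F': array([ 5.9, -1.3,  8.4]), 'grip': 25.001185834407806, 'w': 0.01743148261036317}
```

Request:
{"op": "jog_arm", "data": {"plan": [[0,0,0,0,5.7,8.7,-0.7],[0,0,0,0,13.5,15.7,-0.7],[0,0,0,0,22.8,20.4,-0.7],[0,0,0,0,33.1,22.5,-0.7],[0,0,0,0,43.5,21.9,-0.7],[0,0,0,0,53.4,18.6,-0.7],[0,0,0,0,62.1,12.9,-0.7],[0,0,0,0,69.1,5.1,-0.7],[0,0,0,0,73.8,-4.2,-0.7],[0,0,0,0,75.9,-14.5,-0.7],[0,0,0,0,75.3,-24.9,-0.7],[0,0,0,0,72,-34.8,-0.7]]}}

```text
time: 15.2
ee_pos: [0.6453, 0.1395, 0.0914]
eef_rot: [0.781, 0.624, 0.001, 0.001]
ft_force: [6.2, 0.8, -5.8]
width: 0.0171
grip_force: 25.0
```

```bash
cat >> h.py <<'E'
def jaws(w):
    th=np.radians(-12.8);xv=np.array([np.cos(th),np.sin(th),0]);yv=np.array([-np.sin(th),np.cos(th),0])
    X,Y,Z=w@xv*1000,w@yv*1000,w[...,2]*1000
    m=(X>518)&(X<600)&(Z>90)&(Z<135)
    h,e=np.histogram(Y[m],np.arange(10,180,1.));print("Y occupancy (z>90):",[(int(a),int(b)) for a,b in zip(e,h)if a>35 and a<140])
E
python3 -c "
from h import *
print(crank());c=camera('top');jaws(cloud(c))
s=camera('scene');o=np.zeros((500,800,3),np.uint8)
o[:,:400]=cv2.resize(c['image'][185:265,280:344+16,::-1],(400,400),interpolation=cv2.INTER_CUBIC)[:400] if 0 else cv2.resize(c['image'][180:280,290:370,::-1],(400,500),interpolation=cv2.INTER_CUBIC)
o[:,400:]=cv2.resize(s['image'][235:310,290:350+20,::-1][:,:60],(400,500),interpolation=cv2.INTER_CUBIC)
cv2.imwrite('pics/c6.png',o)"
```

```text
{'t': 15.2, 'X': np.float64(598.3544898186054), 'z': np.float64(103.13549188314695), 'r': np.float64(41.25446983735006), 'a': np.float64(-1.1156423131098363), 'F': array([ 6.2,  0.8, -5.8]), 'grip': 24.998658299446106, 'w': 0.017086616094314295}
Y occupancy (z>90): [(36, 11), (37, 11), (38, 12), (39, 9), (40, 12), (41, 12), (42, 11), (43, 12), (44, 11), (45, 10), (46, 12), (47, 11), (48, 10), (49, 14), (50, 10), (51, 11), (52, 12), (53, 13), (54, 10), (55, 11), (56, 12), (57, 9), (58, 0), (59, 0), (60, 0), (61, 0), (62, 0), (63, 0), (64, 0), (65, 1), (66, 0), (67, 0), (68, 0), (69, 0), (70, 0), (71, 0), (72, 5), (73, 8), (74, 13), (75, 12), (76, 11), (77, 10), (78, 12), (79, 11), (80, 10), (81, 13), (82, 13), (83, 10), (84, 11), (85, 9), (86, 12), (87, 11), (88, 10), (89, 12), (90, 11), (91, 9), (92, 13), (93, 11), (94, 11), (95, 11), (96, 2), (97, 2), (98, 1), (99, 2), (100, 0), (101, 1), (102, 4), (103, 0), (104, 2), (105, 11), (106, 10), (107, 14), (108, 9), (109, 13), (110, 11), (111, 9), (112, 12), (113, 10), (114, 12), (115, 10), (116, 13), (117, 11), (118, 11), (119, 11), (120, 11), (121, 11), (122, 13), (123, 11), (124, 11), (125, 10), (126, 11), (127, 11), (128, 11), (129, 11), (130, 7), (131, 7), (132, 1), (133, 0), (134, 1), (135, 3), (136, 1), (137, 1), (138, 0), (139, 1)]
```

View pics/c6.png

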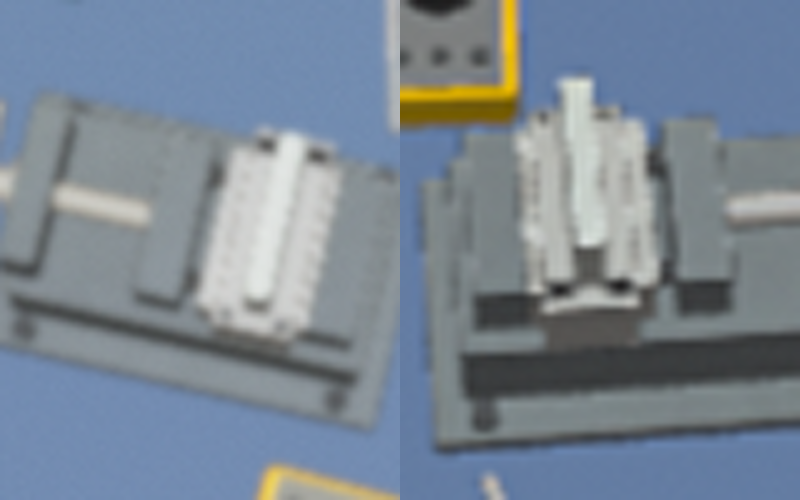

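The left crop shows the module clamped between the fixed jaw and the plate. About 9 mm of the plate's 10 mm spring gap remains, so this is just past first contact. Another 75° (about 4.2 mm) will push the plate roughly halfway in.

Request:
{"op": "jog_arm", "data": {"plan": [[0,0,0,0,-5.7,-8.7,-0.7],[0,0,0,0,-13.5,-15.7,-0.7],[0,0,0,0,-22.8,-20.4,-0.7],[0,0,0,0,-33.1,-22.5,-0.7],[0,0,0,0,-43.5,-21.9,-0.7],[0,0,0,0,-43.5,-21.9,-0.7],[0,0,0,0,-43.5,-21.9,-0.7]]}}

```text
time: 16.0
ee_pos: [0.6017, 0.1496, 0.1132]
eef_rot: [0.781, 0.624, 0.001, 0.0]
ft_force: [0.8, 0.6, 5.1]
width: 0.017
grip_force: 25.0
```

```bash
python3 -c "
from h import *
print(crank());jaws(cloud(camera('top')))"
```

```text
{'t': 16.0, 'X': np.float64(553.5860818182174), 'z': np.float64(124.9478323101337), 'r': np.float64(40.68579408090492), 'a': np.float64(0.19075202808831349), 'F': array([0.8, 0.6, 5.1]), 'grip': 25.001498758792877, 'w': 0.01704665415399689}
Y occupancy (z>90): [(36, 10), (37, 12), (38, 11), (39, 10), (40, 12), (41, 11), (42, 12), (43, 11), (44, 12), (45, 12), (46, 11), (47, 9), (48, 12), (49, 12), (50, 9), (51, 11), (52, 12), (53, 11), (54, 12), (55, 10), (56, 12), (57, 12), (58, 0), (59, 0), (60, 0), (61, 0), (62, 0), (63, 0), (64, 0), (65, 0), (66, 0), (67, 0), (68, 0), (69, 0), (70, 0), (71, 0), (72, 4), (73, 12), (74, 10), (75, 10), (76, 12), (77, 11), (78, 11), (79, 11), (80, 12), (81, 13), (82, 11), (83, 11), (84, 11), (85, 9), (86, 12), (87, 11), (88, 11), (89, 12), (90, 11), (91, 11), (92, 10), (93, 12), (94, 10), (95, 12), (96, 3), (97, 2), (98, 0), (99, 3), (100, 2), (101, 14), (102, 12), (103, 10), (104, 12), (105, 10), (106, 12), (107, 9), (108, 12), (109, 14), (110, 10), (111, 9), (112, 12), (113, 12), (114, 10), (115, 12), (116, 10), (117, 12), (118, 12), (119, 11), (120, 11), (121, 10), (122, 10), (123, 12), (124, 11), (125, 13), (126, 12), (127, 1), (128, 1), (129, 1), (130, 2), (131, 2), (132, 0), (133, 0), (134, 2), (135, 0), (136, 0), (137, 1), (138, 2), (139, 1)]
```

The jaw is now 4.5–5 mm past contact, about half the spring travel. Release the knob and rise straight up.

Request:
{"op": "jog_arm", "data": {"plan": [[0,0,0,0,0,0,0.2],[0,0,0,0,0,0,0.2],[0,0,0,0,0,0,0.2],[0,0,0,0,0,0,0.2],[0,0,0,0,0,0,0.2],[0,0,0,0,0,0,0.2],[0,0,0,0,0,-25,0.2],[0,0,0,0,0,-65,0.2],[0,0,0,30,0,-105,0.2],[0,0,0,60,0,-130,0.2],[0,0,0,60,0,-130,0.2],[0,0,0,60,0,-130,0.2]]}}

```text
time: 17.25
ee_pos: [0.6144, 0.2086, 0.2426]
eef_rot: [0.781, 0.625, 0.0, 0.0]
ft_force: [-0.2, -0.4, -0.2]
width: 0.0523
grip_force: 0.0
```

```bash
python3 -c "
from h import *
s=status.read_state();print(s['time'],s['ee_pos'],s['ft_force'],s['width'])
c=camera('top');w=cloud(c);jaws(w);th=np.radians(-12.8);X=w[...,:2]@[np.cos(th),np.sin(th)]*1000;Y=w[...,:2]@[-np.sin(th),np.cos(th)]*1000;Z=w[...,2]*1000
k=(Y>250)&(Y<290)&(X>510)&(X<610)&(Z>100)&(Z<140);print('knob',k.sum(),X[k].mean() if k.any() else 0)
m=(Y>70)&(Y<80)&(X>480)&(X<640)&(Z>95)&(Z<112);print('blocktop',np.median(Z[m]))
d=c['image'];o=np.zeros((600,800,3),np.uint8);s=camera('scene')['image']
o[:480,:400]=cv2.resize(d[100:400,220:470,::-1],(400,480));o[:480,400:]=cv2.resize(s[190:400,180:400,::-1],(400,480));cv2.imwrite('pics/f.png',o)"
```

```text
17.25 [0.61440277 0.20862082 0.2426303 ] [-0.15567076 -0.36846798 -0.24262813] 0.05233963038583002
Y occupancy (z>90): [(36, 10), (37, 11), (38, 12), (39, 12), (40, 11), (41, 12), (42, 10), (43, 11), (44, 13), (45, 9), (46, 12), (47, 12), (48, 13), (49, 9), (50, 13), (51, 12), (52, 9), (53, 12), (54, 11), (55, 11), (56, 12), (57, 11), (58, 0), (59, 0), (60, 0), (61, 0), (62, 0), (63, 0), (64, 0), (65, 0), (66, 0), (67, 0), (68, 0), (69, 1), (70, 0), (71, 0), (72, 4), (73, 12), (74, 11), (75, 10), (76, 13), (77, 13), (78, 8), (79, 11), (80, 12), (81, 10), (82, 14), (83, 8), (84, 12), (85, 11), (86, 10), (87, 13), (88, 9), (89, 11), (90, 12), (91, 11), (92, 9), (93, 14), (94, 9), (95, 10), (96, 5), (97, 1), (98, 0), (99, 2), (100, 0), (101, 15), (102, 8), (103, 10), (104, 12), (105, 10), (106, 13), (107, 11), (108, 9), (109, 13), (110, 11), (111, 12), (112, 14), (113, 9), (114, 11), (115, 10), (116, 12), (117, 9), (118, 14), (119, 8), (120, 12), (121, 11), (122, 13), (123, 10), (124, 9), (125, 9), (126, 11), (127, 3), (128, 2), (129, 1), (130, 0), (131, 1), (132, 3), (133, 0), (134, 2), (135, 1), (136, 1), (137, 2), (138, 1), (139, 0)]
knob 102 550.3868996774008
blocktop 103.99461852406012
```

View pics/f.png

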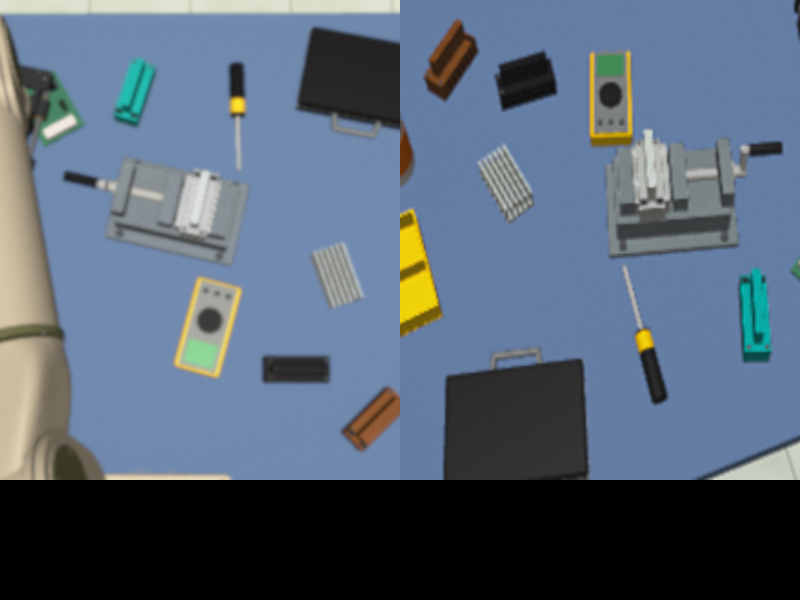

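The module stands clamped with its rib up, seen at (200,200) in the left crop. The jaw stayed put, the arm is clear, and the bystanders are where they were.

```bash
python3 -c "
from bench import order
print(order.close_job())"
```

```text
the job is handed in; nothing more can be done
None
```

The power module stands rib up on the vise bed, clamped with the sprung plate pushed in about 5 of its 10 mm; nothing else on the bench was disturbed, the arm is clear, and I handed the job in at about 17 s of the 61 s allowed.

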